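# Wind down a binding press with its loose crank

## Task

The notebook lying in the small bench press has just had its loose cover glued back on and must dry clamped. Fit the loose crank fully home onto the square shaft on top of the press and wind it clockwise until the platen grips the notebook firmly - stop by feel when the winding has clearly become heavy, without crushing the notebook - then lift the crank off and lay it flat on the desk beside the press, knob up, leaving the notebook clamped and the other things undisturbed.

Things in the scene. Friction and masses are not known exactly. Their poses are not given: they have to be found in the camera images.
- spindle_seat (a point): Centre of the flat shoulder (16 mm radius) on top of the press, on the shaft's axis, 190 mm above the desk: the crank's underside rests here when fully home. The bare square shaft, 14 mm across flats, stands 22 mm up from it, its last 4 mm chamfered. z is up; x and y are square to the flats and turn with the shaft. The screw holds where it is left.
- crank: Loose steel crank, 0.3 kg, lying flat, knob up. Origin: centre of the hub's underside. Hub: 30 x 30 mm block, 36 mm tall, sides square to x and y; nearly all its weight, lift it by this. In it from below a 16 mm square socket, 24 mm deep, same sides: fits the shaft in four ways, 1 mm play all round, 7 degrees of turn either way. Arm along +x, 16 mm wide, 10 mm thick, level with the underside.
- knob_grip (a point): Middle of the crank's knob, 34 mm above the crank's underside and 70 mm along the crank's +x from its origin: an upright black cylinder 22 mm in diameter, from 11 to 55 mm above the crank's underside, that turns freely on the arm, so fingers that hold it need not turn with the crank. The arm's round end under it has a radius of 12.5 mm.
- press: Small grey bench press fixed on the desk. Origin: centre of its underside. Base plate 190 mm (x) by 236 mm (y), top 18 mm up; two 16 mm columns at y = +-100 mm; across them a bridge 46 mm wide, 118 to 140 mm up, with nuts over the columns to 155 mm; in its middle a round head of up to 27 mm radius that rises to the shoulder at 190 mm.
- platen: Aluminium pressing plate 145 x 166 mm under the bridge; origin: centre of its underside. Turning the shaft clockwise seen from above lowers it 30 mm a turn, 0.7 to 1.3 turns to the notebook. Turning it free takes about 5 to 6 N along the path at the knob (less is felt standing still); once it bites, this climbs by 4 N every 5 degrees: 10 to 13 N is a firm clamp, 17 N crushes the notebook.
- notebook: Notebook 210 x 152 mm, about 10 mm thick, lying on a plywood packing board on the press base under the platen; the board is 4 to 14 mm thick, differing from run to run, and the covers give a little, so the place where the platen bites must be felt. Origin: centre of its underside.
- glue_stick: Bystander: glue stick standing left of the press, 28 mm across, 90 mm tall; origin: centre of its underside.
- scissors: Bystander: scissors lying on the desk left of the press, 87 x 199 x 9 mm; origin: centre of the underside.
- pen: Bystander: pen lying near the desk's front edge, 135 mm long; origin: centre of its underside.
Not all that is in view belongs to the job. What is shaped like the crank but brown is not meant.

How it is judged:
By the outcome, as a careful person would: the job done as asked, in the order asked, and still so for the second after the job is handed in, with the robot touching nothing.
It also fails if it takes over 72 s, if anything falls off the work surface, if the arm or the gripper's body presses on something with over 40 N, if the wrist force passes 120 N, or if a joint passes its speed limit or range.

## Robot

A 6-joint arm with a two-finger parallel gripper is mounted at the origin on a cart in front of the work surface, level with it; the furniture and walls round the work are solid. World frame = base frame: x ahead of the robot, y to its left, z up, the work surface at z = 0. Lengths are in m, angles in rad, forces in N, time in s.
With the tool pointing down it reaches from about 0.275 to 0.725 m from the base axis. Payload 5.6 kg.
Tool frame: the origin (TCP) lies at the very end of the fingers, on their centre line; the grasp point (between the pads) lies 19 mm behind it (ctrl.grip_point_offset is the z of the grasp point in the tool frame, in m); z points along the fingers, y is the line along which they close (so a half turn about z gives the same grasp; the last joint's range is limited). The gripper opens to 85 mm and grips with 20 to 120 N. Pads are 22 mm wide; open, the fingers measure 114 mm over their backs; the gripper's body (76 mm by 85 mm) begins 54 mm behind the grasp point. The pads swing forward as they close: fully open they stand 13 mm farther back than shut.
Start: joints at [-0.985, 0.255, 0.108, 0, -1.424, -0.285], TCP at [0.163, -0.525, 0.231] pointing down, gripper open.
Joint ranges: [-2.95, 2.95], [-1.21, 1.97], [-1.09, 1.5], [-2.87, 1.71], [-2.94, -0.07], [-3.05, 3.05]. Speed limits (rad/s): [2.57, 2.57, 3.14, 3.14, 3.14, 3.14].

## Interface

Orientations are given as a unit quaternion [x, y, z, w].
In Python, from rig import ctrl, snapshot, boxes_of, outline_of, pinpoint gives the robot as it stands.
- The arm moves only by the tool step_arm, never from a script. Its argument "targets" is a list of rows, each a list of 3 entries, a list of its own where there are three numbers: the finger opening in cm, from 0 to 8.54, then the shift along the tool's x, y, z in cm, then the turn, a rotation vector about the tool's x, y, z in degrees. In form: [[fingers, [tx, ty, tz], [rx, ry, rz]], ...]. A call has exactly 8 rows; each row is the pose to reach, as a shift and turn from the pose commanded when the call began, along the tool's axes at that moment; what a row does not reach only later rows make up. A row lasts 1/10 s, in which the tool goes at most 50 mm and 8.59 degrees, less where a joint would pass 70% of its speed; a pose out of reach is approached as far as the arm can. A call with a gripper value outside its range is refused whole. The fingers move at their own pace and stop on an object; "squeeze" is the grip in N (left out, the last holds). Time passes only in rows, so rows that repeat a pose let the fingers close, or fill a call up. It gives the time, the measured TCP pose, the force, the opening and the grip force at its end, in the units of the state.
- ctrl.observe(): the state, without advancing time (a new reading comes with each control period).
- snapshot(name): name is "side" or "top" or "wrist"; returns a dict with "frame" (400x640x3 uint8, red, green, blue), "mtx" (3x3 intrinsics, pixels), "k1" (the pictures are not rectified: a ray, as slopes to the right and down, at radius r is drawn at 1 + k1 r^2 times it, then the intrinsics apply), "rvec" (rotation vector, rad) and "tvec" (3), from world to camera coordinates, as OpenCV has them; the wrist camera has in their place "T_tool_cam" (4x4, takes a point from camera to tool coordinates, whose origin is the TCP and whose axes are the flange's). Camera axes: x right, y down, z forward; pixel columns grow to the right and rows downward; lengths in m; the calibration is good to about 2 mm. A picture is of the moment at which its call begins: read the wrist's pose just before it. There is no depth.
- ctrl.job_done(): hands the job in; it is judged then, once.
Trained networks look in the newest picture that a camera, given by its name, has taken for a name from the list of things; names that differ only in an ending like _2 or _b are one class to them, and where a whole thing is asked for, a point or a joint stands for the part that bears it (a point fixed in the world has none). Each returns a list of dicts, best first, with "p" (0 to 1); they miss things now and then, are a little off and sometimes report something else, mostly with a low value. They report only what shows in the picture. A call takes as long as a camera call. They do not tell look-alikes from the thing itself.
- boxes_of(camera, label): "rect" ([left, top, right, bottom] in pixels, round what is visible of it).
- outline_of(camera, label): "pixels" (400x640 bool, what is visible of it) and "rect" ([left, top, right, bottom] in pixels, round what is visible of it).
- pinpoint(camera, label): "centre" ([column, row] in pixels: a listed point, or the origin of a listed thing).
The state is a dict: "clock": time; "joint_pos": joint angles; "joint_velocities": joint speeds; "joint_torque": joint torques, N m; "eef_pos": TCP position; "orientation": TCP orientation; "wrist_force": force on the tool from outside, world axes, zero at the start; "ft_torque": the same for the moment, N m; "width": finger opening in m; "grip_force": force on a finger pad.
Only numpy, scipy, OpenCV 4.12 (cv2) and the standard library are available. Lean on these libraries where they do the work, as an engineer would, in place of code of your own. Each camera call takes 0.05 s, during which the arm holds its last target. There are 200 camera calls.

## Working session

There is one attempt and no reset: what is moved stays moved. The work goes in short steps, Python scripts to look and compute and a tool call to move; the robot and the scene stay as the last step left them, time stands still between calls to the robot, and variables do not carry over. Pictures are saved under pics/ and viewed, at most 10 in all, crops included, and the job is handed in when it is done.

Besides the shell and the picture viewer there is one more tool, called after ">>>" as name([rows], argument=value, ...), one row to a line, values as JSON. step_arm: Moves the arm, as the interface text tells. Its arguments: {"type":"object","properties":{"targets":{"type":"array","items":{"type":"array"}},"squeeze":{"type":"number"}},"required":["targets"]}

```bash
ls; mkdir -p pics
cat > h.py <<'E'
import numpy as np, cv2
from scipy.spatial.transform import Rotation as R
from rig import ctrl, snapshot, boxes_of, outline_of, pinpoint
E
python3 - <<'E'
from h import *
s=ctrl.observe(); print({k:np.round(v,3) for k,v in s.items()}, ctrl.grip_point_offset)
for c in ("top","side"):
    d=snapshot(c); cv2.imwrite(f"pics/{c}0.png",d["frame"][:,:,::-1])
    print(c,d["mtx"].tolist(),d["k1"],d["rvec"],d["tvec"])
    for l in ("crank","knob_grip","spindle_seat","press","platen"):
        print(l,[(np.round(q["centre"],1).tolist(),round(q["p"],2)) for q in pinpoint(c,l)][:4])
E
```

```text
pics
{'clock': np.float64(0.0), 'joint_pos': array([-0.985,  0.256,  0.107, -0.   , -1.424, -0.285]), 'joint_velocities': array([-0.   , -0.   ,  0.001, -0.001,  0.   , -0.001]), 'joint_torque': array([-0.0000e+00, -3.8664e+01,  2.3793e+01,  5.3650e+00, -6.0000e-03,
        0.0000e+00]), 'eef_pos': array([ 0.163, -0.525,  0.23 ]), 'orientation': array([-0.15 ,  0.989,  0.001, -0.   ]), 'wrist_force': array([-0.126, -0.591,  0.395]), 'ft_torque': array([ 0.063, -0.03 ,  0.002]), 'grip_force': np.float64(0.0), 'width': np.float64(0.085)} -0.0187
top [[460.73329345260646, 0.0, 319.6987585599954], [0.0, 460.73329345260646, 198.0203295436697], [0.0, 0.0, 1.0]] -0.10077420176509819 [ 2.16220989 -2.12230743  0.15549673] [-0.02051323  0.48075567  1.38546507]
crank [([392.4, 200.1], 0.82), ([426.7, 200.3], 0.57)]
knob_grip [([383.3, 173.5], 0.58), ([448.7, 195.1], 0.49)]
spindle_seat [([299.4, 161.4], 0.58)]
press [([303.9, 179.5], 0.58)]
platen [([298.7, 171.5], 0.81)]
side [[394.2965152099324, 0.0, 318.3101101503931], [0.0, 394.2965152099324, 199.96860716831262], [0.0, 0.0, 1.0]] -0.03746606838940529 [ 0.67006739 -2.32224637  1.45739253] [0.40072751 0.21851864 0.80982703]
crank [([352.4, 205.8], 0.52), ([373.7, 196.5], 0.46)]
knob_grip [([336.0, 194.8], 0.52), ([372.9, 178.5], 0.49)]
spindle_seat [([281.9, 178.5], 0.53)]
press [([287.9, 246.2], 0.73)]
platen [([281.6, 221.0], 0.71)]
```

View pics/top0.png

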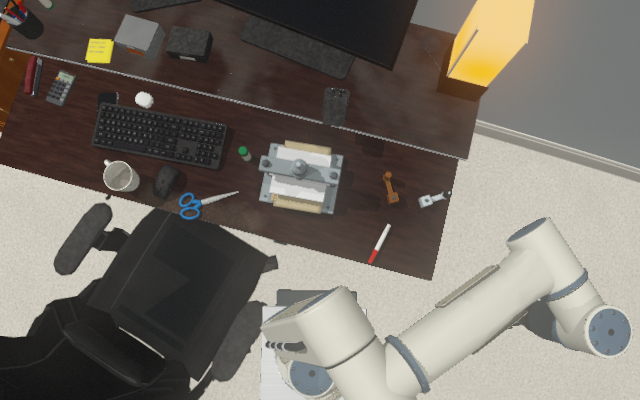

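View pics/side0.png

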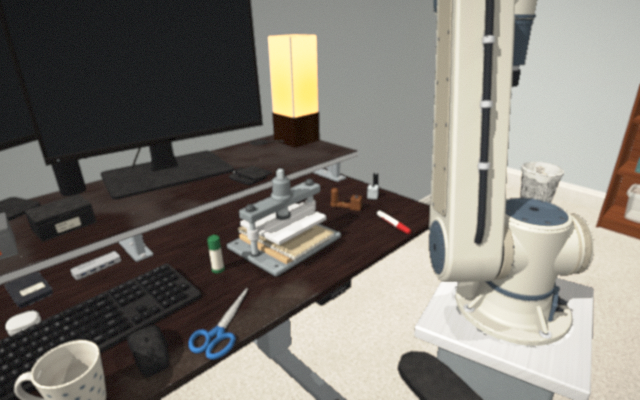

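The top view shows the steel crank at about (427,200) with its black knob toward (448,195). The brown look-alike is at (392,200), the press head at (300,165) and the pen at (380,243). In the side view the steel crank is at (373,190).

```bash
cat >> h.py <<'E'
def ray(d,uv,obs=None):
    k=d["mtx"]; p=cv2.undistortPoints(np.array([[uv]],float),k,np.array([d["k1"],0,0,0.]))[0,0]
    v=np.array([p[0],p[1],1.]); v/=np.linalg.norm(v)
    if "rvec" in d:
        Rm=cv2.Rodrigues(np.array(d["rvec"]))[0]; t=np.array(d["tvec"]); return -Rm.T@t, Rm.T@v
    T=np.eye(4);T[:3,:3]=R.from_quat(obs["orientation"]).as_matrix();T[:3,3]=obs["eef_pos"]; T=T@np.array(d["T_tool_cam"])
    return T[:3,3],T[:3,:3]@v
def tri(rs):
    A=sum(np.eye(3)-np.outer(v,v) for c,v in rs); b=sum((np.eye(3)-np.outer(v,v))@c for c,v in rs)
    x=np.linalg.solve(A,b); return x,max(np.linalg.norm((np.eye(3)-np.outer(v,v))@(x-c)) for c,v in rs)
def atz(r,z): c,v=r; return c+v*(z-c[2])/v[2]
E
python3 - <<'E'
from h import *
T=snapshot("top");S=snapshot("side")
for n,a,b in (("crank",[426.7,200.3],[373.7,196.5]),("knob",[448.7,195.1],[372.9,178.5]),("seat",[299.4,161.4],[281.9,178.5]),("press",[303.9,179.5],[287.9,246.2]),("platen",[298.7,171.5],[281.6,221]),("brown",[392.4,200.1],[352.4,205.8]),("bknob",[383.3,173.5],[336,194.8])):
    x,e=tri([ray(T,a),ray(S,b)]); print(n,x.round(4),round(e,4))
for n,uv in (("pen",(388,227)),("pen2",(372,262)),("c1",(435,278)),("c2",(468,158)),("lampbase",(440,92)),("scis",(238,192)),("gl",(243,153))): print(n,atz(ray(T,uv),0).round(3))
f=T["frame"][:,:,::-1][120:280,230:480]; f=cv2.resize(f,None,fx=3.2,fy=3.2,interpolation=cv2.INTER_CUBIC); cv2.imwrite("pics/c.png",f[:600,:800])
E
```

```text
crank [ 0.4858 -0.3534 -0.0077] 0.0008
knob [ 0.5066 -0.4099  0.0323] 0.0092
seat [0.5573 0.0438 0.1847] 0.0045
press [ 0.5477  0.0408 -0.0113] 0.0005
platen [0.5554 0.053  0.0693] 0.0011
brown [ 0.4921 -0.237   0.0044] 0.0096
bknob [ 0.5549 -0.2106  0.04  ] 0.0068
pen [ 0.398 -0.228  0.   ]
pen2 [ 0.288 -0.178  0.   ]
c1 [ 0.242 -0.375  0.   ]
c2 [ 0.626 -0.489  0.   ]
lampbase [ 0.849 -0.404  0.   ]
scis [0.501 0.249 0.   ]
gl [0.629 0.239 0.   ]
```

View pics/c.png

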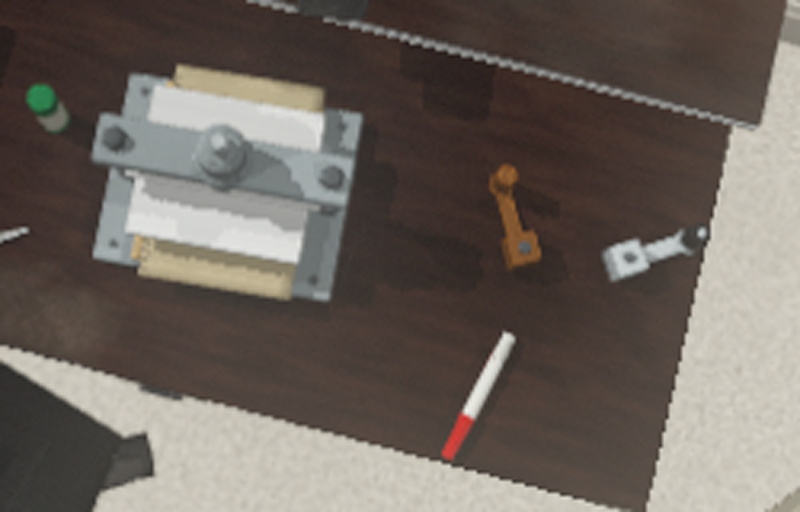

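>>> step_arm([
  [8.5,[-4.3,0.7,0],[0,0,-8.5]],
  [8.5,[-8.6,1.4,0],[0,0,-17]],
  [8.5,[-12.9,2.1,0],[0,0,-25.5]],
  [8.5,[-17.2,2.8,0],[0,0,-34]],
  [8.5,[-21.5,3.5,0],[0,0,-42.5]],
  [8.5,[-25.8,4.2,0],[0,0,-51]],
  [8.5,[-30,5,0],[0,0,-59.5]],
  [8.5,[-33.5,5.7,0],[0,0,-68]],
], squeeze=40)

```text
clock: 1.5
eef_pos: [0.4679, -0.3703, 0.2312]
orientation: [-0.68, 0.734, -0.0, 0.0]
wrist_force: [0.8, -0.9, -0.6]
width: 0.0852
grip_force: 0.0
```

Run:
```python
from h import *
s=ctrl.observe(); d=snapshot("wrist"); print(s["joint_pos"].round(3), s["joint_velocities"].round(3), s["eef_pos"]);print(np.round(d["T_tool_cam"],3).tolist(),d["mtx"][0][0])
cv2.imwrite("pics/w1.png",d["frame"][:,:,::-1])
for l in ("crank","knob_grip"):
    for q in pinpoint("wrist",l)[:3]: print(l,np.round(q["centre"],1),round(q["p"],2),atz(ray(d,q["centre"],s),0 if l=="crank" else .034).round(4))
```

```text
[-0.408  0.349  0.238 -0.    -1.46   0.332] [ 0.49   0.263  0.374  0.006 -0.115  0.981] [ 0.4678934  -0.37025648  0.23119928]
[[0.001, -0.952, -0.306, 0.078], [1.0, 0.001, -0.001, 0.0], [0.001, -0.306, 0.952, -0.143], [0.0, 0.0, 0.0, 1.0]] 292.2491009669894
crank [306.2 191. ] 0.7 [ 0.4838 -0.3434  0.    ]
knob_grip [278.7 144.9] 0.78 [ 0.5086 -0.4103  0.034 ]
knob_grip [258.2 290. ] 0.55 [ 0.5589 -0.2187  0.034 ]
```

View pics/w1.png

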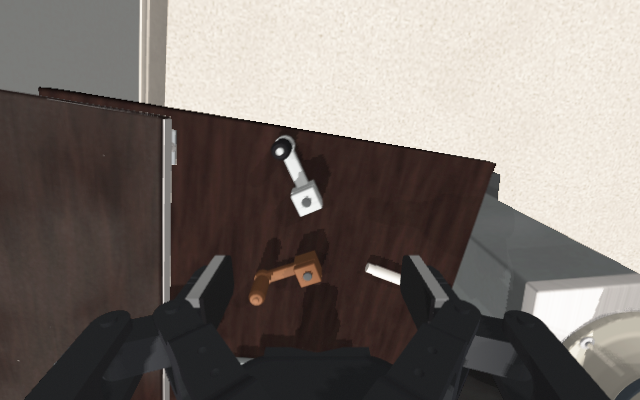

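The wrist view shows the steel hub at (307,200) with its knob at (283,148), and the brown look-alike at (307,270). I'll move above the hub and take a closer look.

>>> step_arm([
  [8.5,[-0.6,-0.4,2],[0,0,-6]],
  [8.5,[-1.2,-0.8,4.5],[0,0,-12]],
  [8.5,[-1.8,-1.2,7],[0,0,-18]],
  [8.5,[-2.4,-1.6,9],[0,0,-24]],
  [8.5,[-2.4,-1.6,9],[0,0,-24.5]],
  [8.5,[-2.4,-1.6,9],[0,0,-24.5]],
  [8.5,[-2.4,-1.6,9],[0,0,-24.5]],
  [8.5,[-2.4,-1.6,9],[0,0,-24.5]],
])

```text
clock: 2.45
eef_pos: [0.4843, -0.3498, 0.1428]
orientation: [0.817, -0.576, 0.001, -0.0]
wrist_force: [0.1, -0.1, -0.0]
width: 0.0851
grip_force: 0.0
```

Run:
```python
from h import *
s=ctrl.observe(); d=snapshot("wrist"); np.save("pics/w2.npy",{"d":d,"s":s},allow_pickle=True); print(s["eef_pos"],s["orientation"],s["joint_pos"].round(2))
f=d["frame"][:,:,::-1].copy()
for l in ("crank","knob_grip"):
    for q in pinpoint("wrist",l)[:2]: print(l,np.round(q["centre"],1),round(q["p"],2),atz(ray(d,q["centre"],s),0 if l=="crank" else .034).round(4))
o=outline_of("wrist","crank")
for q in o[:2]: print(q["p"],q["rect"])
cv2.imwrite("pics/w2.png",cv2.resize(f[100:300,190:450],None,fx=3,fy=3,interpolation=cv2.INTER_CUBIC))
```

```text
[ 0.48433287 -0.34978116  0.14280221] [ 8.17259158e-01 -5.76268850e-01  1.28844626e-03 -1.45403066e-04] [-0.36  0.39  0.07  0.   -1.25  0.71]
crank [315.9 193.5] 0.95 [ 0.4835 -0.3444  0.    ]
crank [278.4 274.8] 0.85 [ 0.4912 -0.2411  0.    ]
knob_grip [312.9 125.3] 0.79 [ 0.5089 -0.4089  0.034 ]
0.96 [235.0, 265.9, 293.2, 311.9]
0.9 [297.5, 113.4, 330.6, 224.5]
```

View pics/w2.png

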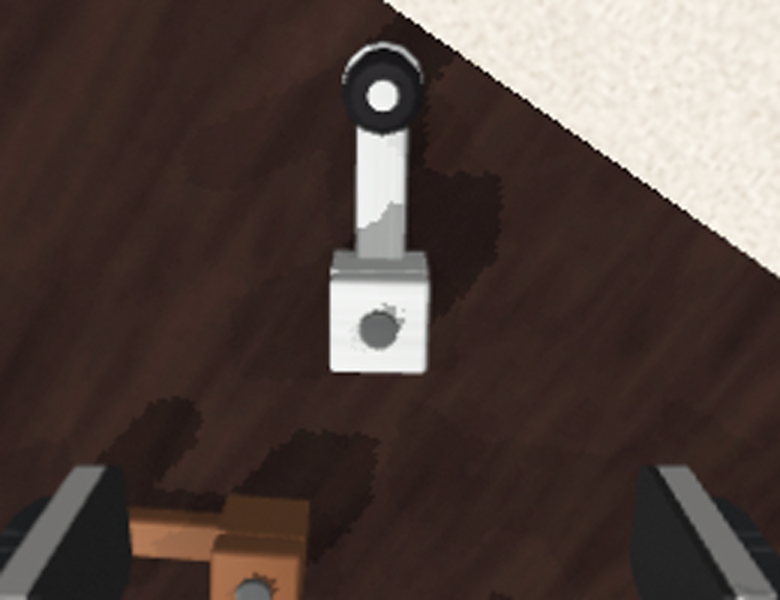

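```bash
cat >> h.py <<'E'
def totool(s,dw):
    Rm=R.from_quat(s["orientation"]).as_matrix(); return Rm.T@np.asarray(dw)
def yaw(s): x=R.from_quat(s["orientation"]).as_matrix()[:,0]; return np.degrees(np.arctan2(x[1],x[0]))
E
python3 - <<'E'
from h import *
w=np.load("pics/w2.npy",allow_pickle=True).item(); d,s=w["d"],w["s"]
T=snapshot("top")
h=ray(d,(316.3,208.7),s); k=ray(d,(317.3,131.7),s)
print("tri hub",tri([h,ray(T,(426.3,200.6))]))
p=atz(h,.036); q=atz(k,.055); print(p,q,np.linalg.norm((q-p)[:2]),np.degrees(np.arctan2(*(q-p)[1::-1])),yaw(s))
print("tool", totool(s,[p[0]-s["eef_pos"][0],p[1]-s["eef_pos"][1],0.006-s["eef_pos"][2]])*100)
# shoulder/shaft and nuts in top
for n,uv in (("nutL",(265.9,162.8)),("nutR",(333.75,175.6))): print(n,atz(ray(T,uv),.155).round(4))
E
```

```text
tri hub (array([ 0.4803757, -0.341359 ,  0.0353795]), np.float64(0.001370632388033397))
[ 0.48168045 -0.34096514  0.036     ] [ 0.50422162 -0.40667852  0.055     ] 0.06947195139051782 -71.06687303226597 -70.37724160440622
tool [-0.94599279 -0.02266307 13.67847255]
nutL [0.5623 0.1437 0.155 ]
nutR [ 0.5284 -0.0509  0.155 ]
```

>>> step_arm([
  [8.5,[-0.9,0,3.5],[0,0,0.5]],
  [8.5,[-0.9,0,7.5],[0,0,0.5]],
  [8.5,[-0.9,0,11],[0,0,0.5]],
  [8.5,[-0.9,0,13],[0,0,0.5]],
  [8.5,[-0.9,0,13.6],[0,0,0.5]],
  [5.0,[-0.9,0,13.6],[0,0,0.5]],
  [2.0,[-0.9,0,13.6],[0,0,0.5]],
  [2.0,[-0.9,0,13.6],[0,0,0.5]],
], squeeze=60)

```text
clock: 3.5
eef_pos: [0.4821, -0.3411, 0.007]
orientation: [0.815, -0.579, 0.002, -0.0]
wrist_force: [0.4, -0.3, -0.6]
width: 0.0438
grip_force: 0.0
```

>>> step_arm([
  [2.0,[0,0,0],[0,0,0]],
  [2.0,[0,0,0],[0,0,0]],
  [2.0,[0,0,0],[0,0,0]],
  [2.0,[0,0,-3],[0,0,0]],
  [2.0,[0,0,-8],[0,0,0]],
  [2.0,[0,0,-13],[0,0,0]],
  [2.0,[0,0,-18],[0,0,0]],
  [2.0,[0,0,-23],[0,0,0]],
], squeeze=60)

```text
clock: 4.3
eef_pos: [0.4802, -0.34, 0.237]
orientation: [0.815, -0.579, -0.0, -0.0]
wrist_force: [1.7, -0.9, -3.4]
width: 0.029
grip_force: 59.7
```

>>> step_arm([
  [2.0,[-4.7,-1.5,-1.5],[0,0,0]],
  [2.0,[-9.4,-3,-3],[0,0,0]],
  [2.0,[-14.1,-4.5,-4.5],[0,0,0]],
  [2.0,[-18.8,-6,-4.5],[0,0,0]],
  [2.0,[-23.5,-7.5,-4.5],[0,0,0]],
  [2.0,[-28.2,-9,-4.5],[0,0,0]],
  [2.0,[-33,-10.6,-4.5],[0,0,0]],
  [2.0,[-36,-11.6,-4.5],[0,0,0]],
])

```text
clock: 5.1
eef_pos: [0.4708, 0.0404, 0.2799]
orientation: [0.816, -0.578, -0.001, -0.0]
wrist_force: [0.2, -0.4, -2.2]
width: 0.0293
grip_force: 59.9
```

Run:
```python
from h import *
for i in range(4): T=snapshot("top")
s=ctrl.observe(); print(s["eef_pos"],yaw(s),abs(s["joint_velocities"]).max(),s["joint_pos"].round(2))
d=snapshot("wrist"); np.save("pics/w3.npy",{"d":d,"s":s},allow_pickle=True)
for l in ("spindle_seat",):
    for q in pinpoint("wrist",l)[:2]: print(l,np.round(q["centre"],1),round(q["p"],2),atz(ray(d,q["centre"],s),.19).round(4))
cv2.imwrite("pics/w3.png",d["frame"][:,:,::-1])
```

```text
[0.47137537 0.03823079 0.27990034] -70.651232876337 0.03767516308816792 [ 0.41  0.09  0.03 -0.   -1.51 -0.08]
spindle_seat [218.8 185.1] 0.8 [0.5529 0.0488 0.19  ]
```

View pics/w3.png

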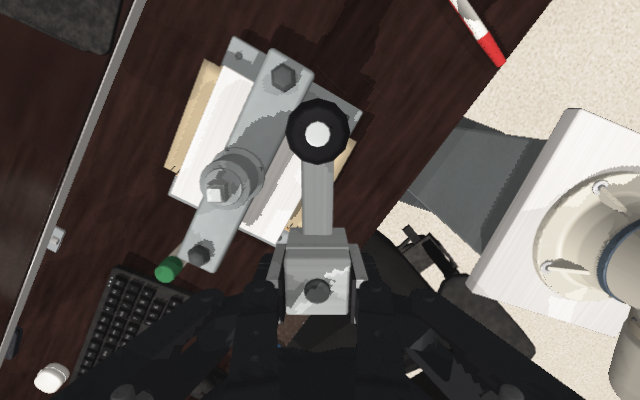

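The shaft top is at about (215,188) in this wrist view, and the crank is held square in the fingers. Next is an enlarged crop to get the shaft's orientation.

Run:
```python
from h import *
w=np.load("pics/w3.npy",allow_pickle=True).item(); f=w["d"]["frame"][:,:,::-1]
c=cv2.resize(f[150:225,175:275],None,fx=8,fy=8,interpolation=cv2.INTER_CUBIC); cv2.imwrite("pics/w3c.png",c)
```

```text
(no output)
```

View pics/w3c.png

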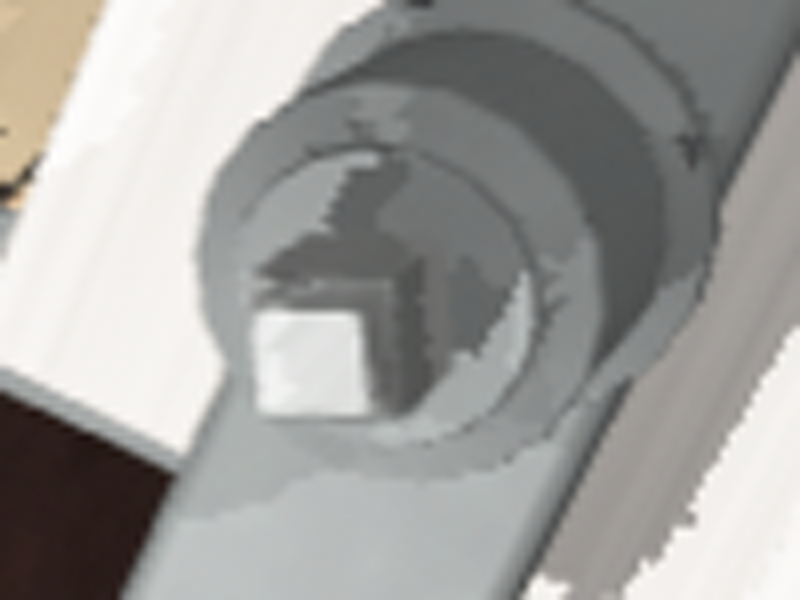

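Run:
```python
from h import *
w=np.load("pics/w3.npy",allow_pickle=True).item(); d,s=w["d"],w["s"]; T=snapshot("top")
g=lambda c,z: atz(ray(d,(175+(c[0]+.5)/8-.5,150+(c[1]+.5)/8-.5),s),z)
C=[g(c,.212)[:2] for c in [(253,312),(360,310),(374,414),(258,416)]]
for i in range(4):
    e=C[(i+1)%4]-C[i]; print(np.linalg.norm(e).round(4),(np.degrees(np.arctan2(e[1],e[0]))%90).round(1))
print("top",np.mean(C,0),"shoulder",g((388,295),.19), yaw(s)%90)
tr=[(253,312),(360,310),(374,414),(258,416)]
a=ray(d,(175+311/8-.4,150+363/8-.4),s)
# top cam prediction of shaft top for check
Rm=cv2.Rodrigues(np.array(T["rvec"]))[0]
p=np.r_[np.mean(C,0),.212]; print("in top",cv2.projectPoints(p[None],np.array(T["rvec"]),np.array(T["tvec"]),T["mtx"],np.array([T["k1"],0,0,0.]))[0].ravel())
```

```text
0.0101 20.5
0.0102 21.0
0.0111 20.4
0.0103 15.4
top [0.54965222 0.04974556] shoulder [0.54933747 0.04878486 0.19      ] 19.348767123662995
in top [297.57456781 163.21815979]
```

Run:
```python
from h import *
w=np.load("pics/w3.npy",allow_pickle=True).item(); d,s=w["d"],w["s"]
f=d["frame"][:,:,::-1]
g=cv2.cvtColor(f,cv2.COLOR_BGR2GRAY)
print("row290",g[300,270:365].tolist()); print("col335",g[235:330,337].tolist()); print("col295",g[235:330,297].tolist())
```

```text
row290 [29, 28, 27, 26, 26, 29, 28, 23, 23, 25, 26, 26, 23, 19, 19, 54, 96, 105, 105, 107, 106, 107, 107, 107, 107, 107, 177, 189, 187, 188, 187, 187, 187, 187, 186, 186, 186, 171, 151, 105, 82, 79, 78, 79, 78, 78, 78, 77, 78, 77, 76, 77, 77, 77, 76, 102, 142, 178, 183, 183, 183, 182, 183, 182, 181, 181, 182, 181, 182, 181, 181, 181, 180, 180, 180, 180, 161, 139, 83, 37, 31, 45, 59, 61, 60, 44, 36, 36, 35, 29, 27, 28, 29, 27, 27]
col335 [110, 109, 110, 111, 110, 111, 111, 110, 108, 106, 106, 112, 141, 146, 113, 110, 112, 114, 113, 112, 111, 112, 116, 129, 141, 151, 151, 153, 152, 151, 149, 151, 154, 155, 174, 229, 228, 224, 208, 206, 208, 205, 204, 203, 203, 204, 205, 204, 203, 201, 198, 199, 199, 200, 201, 203, 205, 201, 184, 186, 196, 189, 176, 177, 179, 181, 183, 185, 186, 187, 186, 184, 184, 184, 186, 185, 187, 187, 188, 155, 28, 30, 28, 29, 28, 28, 29, 28, 28, 28, 28, 28, 28, 29, 29]
col295 [110, 109, 109, 110, 111, 111, 110, 110, 108, 106, 105, 112, 141, 146, 115, 110, 112, 113, 112, 110, 110, 114, 117, 130, 143, 151, 152, 153, 152, 150, 149, 152, 153, 153, 156, 156, 154, 153, 153, 153, 154, 153, 152, 152, 151, 147, 132, 132, 132, 131, 129, 125, 110, 108, 109, 109, 109, 109, 108, 107, 105, 105, 104, 128, 178, 189, 190, 192, 194, 194, 199, 211, 215, 215, 216, 209, 201, 216, 214, 172, 66, 64, 64, 65, 66, 64, 64, 65, 63, 62, 63, 64, 62, 61, 59]
```

Run:
```python
from h import *
w=np.load("pics/w3.npy",allow_pickle=True).item(); d,s=w["d"],w["s"]
for zt in (.029,.027,.031):
  z=s["eef_pos"][2]+zt
  a=[totool(s,atz(ray(d,uv,s),z)-s["eef_pos"])*1000 for uv in ((316.5,258.3),(316.5,314.5),(285,300),(348,300))]
  print(zt,np.round(a,1).tolist())
hub=[0,0]
dw=np.array([.5495,.0492,0])-s["eef_pos"]; print("shaft in tool cm",totool(s,dw)*100)
w2=np.load("pics/w2.npy",allow_pickle=True).item();
```

```text
0.029 [[15.0, 0.1, -29.0], [-14.6, 0.1, -29.0], [-6.5, -14.4, -29.0], [-6.5, 14.6, -29.0]]
0.027 [[13.9, 0.1, -27.0], [-16.2, 0.1, -27.0], [-8.0, -14.7, -27.0], [-8.0, 14.9, -27.0]]
0.031 [[16.2, 0.1, -31.0], [-12.9, 0.1, -31.0], [-5.0, -14.1, -31.0], [-5.0, 14.4, -31.0]]
shaft in tool cm [ 1.56076431 -7.76380873 27.98154902]
```

>>> step_arm([
  [2.0,[0.5,-2.6,0],[0,0,0]],
  [2.0,[1,-5.2,0],[0,0,0]],
  [2.0,[1.5,-7.5,0],[0,0,0]],
  [2.0,[1.56,-7.76,2],[0,0,0]],
  [2.0,[1.56,-7.76,4],[0,0,0]],
  [2.0,[1.56,-7.76,5.5],[0,0,0]],
  [2.0,[1.56,-7.76,5.7],[0,0,0]],
  [2.0,[1.56,-7.76,5.7],[0,0,0]],
])

```text
clock: 6.25
eef_pos: [0.5503, 0.0474, 0.2234]
orientation: [0.815, -0.58, -0.0, 0.0]
wrist_force: [0.9, -0.3, -1.8]
width: 0.0293
grip_force: 60.1
```

Run:
```python
from h import *
d=snapshot("side"); cv2.imwrite("pics/s4.png",cv2.resize(d["frame"][:,:,::-1][110:260,200:380],None,fx=4,fy=4,interpolation=cv2.INTER_CUBIC))
s=ctrl.observe(); print(s["clock"],s["eef_pos"],yaw(s),s["wrist_force"].round(2),s["ft_torque"].round(2),(totool(s,np.array([.5495,.0492,.197])-s["eef_pos"])*100).round(2))
```

```text
6.3 [0.55067317 0.04766151 0.22411944] -70.82167375347734 [ 0.48 -0.28 -1.25] [ 0.01 -0.02 -0.02] [-0.19  0.06  2.71]
```

>>> step_arm([
  [2.0,[-0.17,0.05,0],[0,0,0]],
  [2.0,[-0.17,0.05,0.2],[0,0,0]],
  [2.0,[-0.17,0.05,0.4],[0,0,0]],
  [2.0,[-0.17,0.05,0.6],[0,0,0]],
  [2.0,[-0.17,0.05,0.8],[0,0,0]],
  [2.0,[-0.17,0.05,1.0],[0,0,0]],
  [2.0,[-0.17,0.05,1.2],[0,0,0]],
  [2.0,[-0.17,0.05,1.3],[0,0,0]],
])

```text
clock: 7.1
eef_pos: [0.5492, 0.0499, 0.21]
orientation: [0.815, -0.579, -0.0, 0.0]
wrist_force: [-0.1, -0.7, -2.0]
width: 0.0292
grip_force: 60.1
```

>>> step_arm([
  [2.0,[0,0,0.3],[0,0,0]],
  [2.0,[0,0,0.6],[0,0,0]],
  [2.0,[0,0,0.8],[0,0,0]],
  [2.0,[0,0,1.0],[0,0,0]],
  [2.0,[0,0,1.1],[0,0,0]],
  [2.0,[0,0,1.2],[0,0,0]],
  [2.0,[0,0,1.3],[0,0,0]],
  [2.0,[0,0,1.35],[0,0,0]],
])

```text
clock: 7.9
eef_pos: [0.5493, 0.0499, 0.1968]
orientation: [0.815, -0.579, 0.0, -0.0]
wrist_force: [-1.2, 0.6, 0.1]
width: 0.0287
grip_force: 60.7
```

>>> step_arm([
  [2.0,[0,0,0.05],[0,0,0]],
  [2.0,[0,0,0.1],[0,0,0]],
  [2.0,[0,0,0.15],[0,0,0]],
  [2.0,[0,0,0.2],[0,0,0]],
  [2.0,[0,0,0.2],[0,0,0]],
  [2.0,[0,0,0.2],[0,0,0]],
  [2.0,[0,0,0.2],[0,0,0]],
  [2.0,[0,0,0.2],[0,0,0]],
])

```text
clock: 8.7
eef_pos: [0.5493, 0.0499, 0.1968]
orientation: [0.815, -0.579, 0.001, -0.001]
wrist_force: [-5.5, 0.8, 8.8]
width: 0.0291
grip_force: 61.8
```

>>> step_arm([
  [4.0,[0,0,-0.15],[0,0,0]],
  [6.0,[0,0,-0.15],[0,0,0]],
  [6.0,[0,0,-0.15],[0,0,0]],
  [6.0,[0,0,-2],[0,0,0]],
  [6.0,[0,0,-4.5],[0,0,0]],
  [6.0,[0,0,-7],[0,0,0]],
  [6.0,[3.5,0,-7],[0,0,0]],
  [5.0,[7,0,-7],[0,0,0]],
])

```text
clock: 9.5
eef_pos: [0.5731, -0.0163, 0.2658]
orientation: [0.816, -0.578, 0.001, -0.001]
wrist_force: [0.4, 0.5, 0.0]
width: 0.0501
grip_force: 0.0
```

Run:
```python
from h import *
for i in range(2): snapshot("top")
s=ctrl.observe(); print(s["clock"],s["eef_pos"],yaw(s),s["wrist_force"].round(2),s["width"])
d=snapshot("wrist"); cv2.imwrite("pics/w5.png",d["frame"][:,:,::-1])
for l in ("knob_grip","crank"):
    for q in pinpoint("wrist",l)[:2]:
        p=atz(ray(d,q["centre"],s),.224 if l=="knob_grip" else .19); print(l,q["p"],np.round(q["centre"],1),p.round(4),(totool(s,p-s["eef_pos"])*100).round(2))
```

```text
9.6 [ 0.57307307 -0.0192306   0.2641795 ] -70.95539499932427 [0.73 0.67 0.24] 0.04990817050948525
knob_grip 0.89 [316.2 230.5] [ 0.5726 -0.0175  0.224 ] [-0.18 -0.02  4.02]
knob_grip 0.66 [387.6   6.1] [ 0.5791 -0.1556  0.224 ] [13.08  3.87  4.03]
crank 0.76 [438.2  19. ] [ 0.5413 -0.1714  0.19  ] [13.35  7.96  7.44]
crank 0.6 [317.8 287.4] [0.5492 0.0464 0.19  ] [-6.99  0.11  7.41]
```

View pics/w5.png

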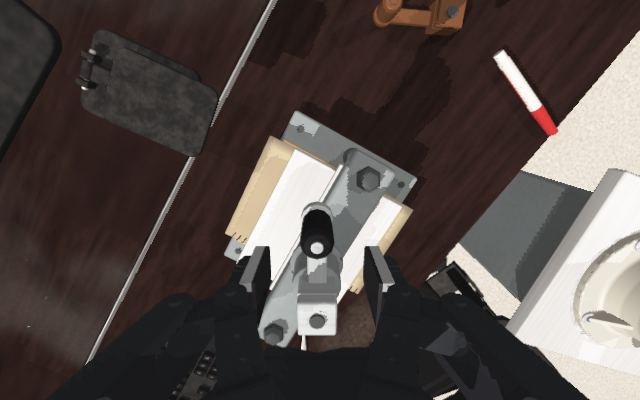

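The knob sits between the fingers at (318,235) and the hub is seated on the shaft at (318,318). Next I lower the gripper and take hold of the knob.

>>> step_arm([
  [5.0,[-0.15,0,1.5],[0,0,0]],
  [5.0,[-0.15,0,3.5],[0,0,0]],
  [5.0,[-0.15,0,5],[0,0,0]],
  [5.0,[-0.15,0,5.7],[0,0,0]],
  [4.0,[-0.15,0,5.7],[0,0,0]],
  [1.0,[-0.15,0,5.7],[0,0,0]],
  [1.0,[-0.15,0,5.7],[0,0,0]],
  [1.0,[-0.15,0,5.7],[0,0,0]],
], squeeze=60)

```text
clock: 10.55
eef_pos: [0.5723, -0.0147, 0.2088]
orientation: [0.815, -0.579, 0.001, -0.001]
wrist_force: [0.1, -0.1, 1.1]
width: 0.0208
grip_force: 58.6
```

```bash
cat > arc.py <<'E'
from h import *
import sys
C=np.array([.5493,.0496])
s=ctrl.observe(); e=s["eef_pos"]; r=e[:2]-C
f=s["wrist_force"]; a=np.arctan2(r[1],r[0]); t=np.array([np.sin(a),-np.cos(a)])
print("t",s["clock"].round(2),"eef",e.round(4),"yaw",yaw(s).round(2),"ang",np.degrees(a).round(1),"rad",np.linalg.norm(r).round(4),"F",f.round(2),"Ftan",(f[:2]@t).round(2),"Frad",(f[:2]@r/np.linalg.norm(r)).round(2),"w",s["width"].round(4))
if len(sys.argv)>1:
    a0=np.radians(float(sys.argv[1])); 
    for st in map(float,sys.argv[2:]):
        p=C+.07*np.array([np.cos(a0-np.radians(st)),np.sin(a0-np.radians(st))])-C-.07*np.array([np.cos(a0),np.sin(a0)])
        print(st,(totool(s,[*p,0])*100).round(2)[:2])
E
python3 arc.py -70.8 15 30 45 60 75 90 105 120 135 150 165 180 195 210 225 240
```

```text
Traceback (most recent call last):
  File "arc.py", line 6, in <module>
    print("t",s["clock"].round(2),"eef",e.round(4),"yaw",yaw(s).round(2),"ang",np.degrees(a).round(1),"rad",np.linalg.norm(r).round(4),"F",f.round(2),"Ftan",(f[:2]@t).round(2),"Frad",(f[:2]@r/np.linalg.norm(r)).round(2),"w",s["width"].round(4))
              ^^^^^^^^^^^^^^^^
AttributeError: 'float' object has no attribute 'round'
```

```bash
sed -i 's/s\["clock"\].round(2)/round(float(s["clock"]),2)/; s/s\["width"\].round(4)/round(float(s["width"]),4)/' arc.py
python3 arc.py -70.5 15 30 45 60 75 90 105 120 135 150 165 180 195 210 225 240
```

```text
t 10.55 eef [ 0.5723 -0.0147  0.2088] yaw -70.76 ang -70.3 rad 0.0683 F [ 0.15 -0.07  1.08] Ftan -0.11 Frad 0.12 w 0.0208
15.0 [-0.23  1.81]
30.0 [-0.92  3.5 ]
45.0 [-2.03  4.96]
60.0 [-3.47  6.08]
75.0 [-5.16  6.78]
90.0 [-6.97  7.03]
105.0 [-8.78  6.8 ]
120.0 [-10.47   6.11]
135.0 [-11.93   5.  ]
150.0 [-13.05   3.56]
165.0 [-13.75   1.87]
180.0 [-14.     0.06]
195.0 [-13.77  -1.75]
210.0 [-13.08  -3.44]
225.0 [-11.97  -4.9 ]
240.0 [-10.53  -6.01]
```

>>> step_arm([
  [1.0,[-0.24,1.81,0],[0,0,0]],
  [1.0,[-0.94,3.5,0],[0,0,0]],
  [1.0,[-2.05,4.95,0],[0,0,0]],
  [1.0,[-3.5,6.06,0],[0,0,0]],
  [1.0,[-5.19,6.76,0],[0,0,0]],
  [1.0,[-7,7,0],[0,0,0]],
  [1.0,[-8.81,6.76,0],[0,0,0]],
  [1.0,[-10.5,6.06,0],[0,0,0]],
])

```text
clock: 11.35
eef_pos: [0.4802, 0.0633, 0.2089]
orientation: [0.815, -0.579, 0.002, 0.0]
wrist_force: [5.7, -5.9, -1.3]
width: 0.0201
grip_force: 59.6
```

```bash
python3 arc.py
```

```text
t 11.35 eef [0.4802 0.0633 0.2089] yaw -70.79 ang 168.8 rad 0.0704 F [ 5.72 -5.92 -1.35] Ftan -4.69 Frad -6.76 w 0.0201
```

>>> step_arm([
  [1.0,[-1.45,-1.11,0],[0,0,0]],
  [1.0,[-2.56,-2.56,0],[0,0,0]],
  [1.0,[-3.26,-4.25,0],[0,0,0]],
  [1.0,[-3.5,-6.06,0],[0,0,0]],
  [1.0,[-3.26,-7.87,0],[0,0,0]],
  [1.0,[-2.56,-9.56,0],[0,0,0]],
  [1.0,[-1.45,-11.01,0],[0,0,0]],
  [1.0,[0,-12.12,0],[0,0,0]],
])

```text
clock: 12.15
eef_pos: [0.5941, 0.1048, 0.2085]
orientation: [0.816, -0.579, -0.001, 0.0]
wrist_force: [-6.6, 0.5, 5.1]
width: 0.0209
grip_force: 60.3
```

```bash
python3 arc.py
```

```text
t 12.15 eef [0.5941 0.1048 0.2085] yaw -70.7 ang 50.9 rad 0.0711 F [-6.55  0.49  5.08] Ftan -5.39 Frad -3.75 w 0.0209
```

Run:
```python
from h import *
d=snapshot("side"); cv2.imwrite("pics/s6.png",cv2.resize(d["frame"][:,:,::-1][165:275,220:350],None,fx=5.4,fy=5.4,interpolation=cv2.INTER_CUBIC))
```

```text
(no output)
```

View pics/s6.png

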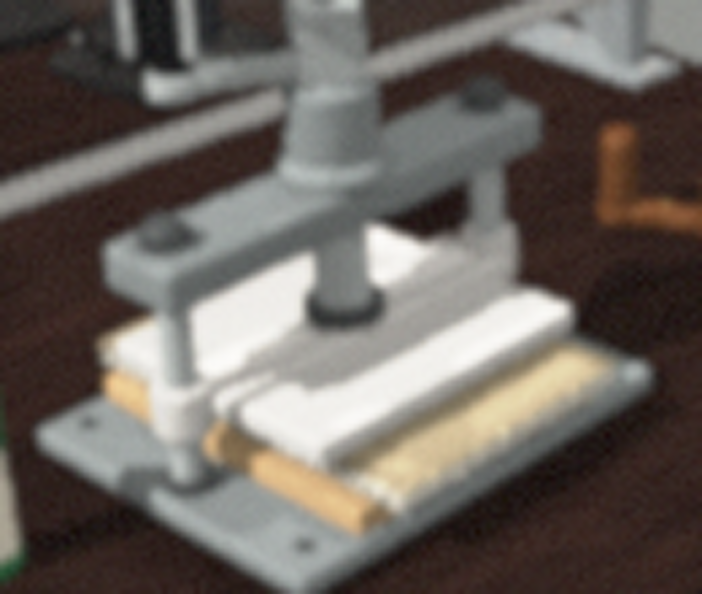

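The platen now hangs close above the notebook (around (325,450)), so from here I wind in small arcs and check the force after each.

```bash
python3 -c "
import numpy as np
p=lambda d:7*np.array([np.cos(np.radians(d)),np.sin(np.radians(d))])
for a in range(240,500,10): print(a,[(p(a+2.5*i)-p(a)).round(2).tolist() for i in (1,2,3,4)])"
```

```text
240 [[0.27, -0.15], [0.54, -0.28], [0.82, -0.4], [1.11, -0.52]]
250 [[0.29, -0.1], [0.58, -0.18], [0.88, -0.26], [1.18, -0.32]]
260 [[0.3, -0.05], [0.61, -0.08], [0.91, -0.1], [1.22, -0.11]]
270 [[0.31, 0.01], [0.61, 0.03], [0.91, 0.06], [1.22, 0.11]]
280 [[0.3, 0.06], [0.6, 0.13], [0.89, 0.22], [1.18, 0.32]]
290 [[0.28, 0.11], [0.56, 0.23], [0.84, 0.37], [1.11, 0.52]]
300 [[0.26, 0.16], [0.52, 0.33], [0.76, 0.51], [1.0, 0.7]]
310 [[0.23, 0.2], [0.45, 0.41], [0.66, 0.63], [0.86, 0.86]]
320 [[0.19, 0.24], [0.37, 0.48], [0.54, 0.74], [0.7, 1.0]]
330 [[0.15, 0.27], [0.28, 0.54], [0.4, 0.82], [0.52, 1.11]]
340 [[0.1, 0.29], [0.18, 0.58], [0.26, 0.88], [0.32, 1.18]]
350 [[0.05, 0.3], [0.08, 0.61], [0.1, 0.91], [0.11, 1.22]]
360 [[-0.01, 0.31], [-0.03, 0.61], [-0.06, 0.91], [-0.11, 1.22]]
370 [[-0.06, 0.3], [-0.13, 0.6], [-0.22, 0.89], [-0.32, 1.18]]
380 [[-0.11, 0.28], [-0.23, 0.56], [-0.37, 0.84], [-0.52, 1.11]]
390 [[-0.16, 0.26], [-0.33, 0.52], [-0.51, 0.76], [-0.7, 1.0]]
400 [[-0.2, 0.23], [-0.41, 0.45], [-0.63, 0.66], [-0.86, 0.86]]
410 [[-0.24, 0.19], [-0.48, 0.37], [-0.74, 0.54], [-1.0, 0.7]]
420 [[-0.27, 0.15], [-0.54, 0.28], [-0.82, 0.4], [-1.11, 0.52]]
430 [[-0.29, 0.1], [-0.58, 0.18], [-0.88, 0.26], [-1.18, 0.32]]
440 [[-0.3, 0.05], [-0.61, 0.08], [-0.91, 0.1], [-1.22, 0.11]]
450 [[-0.31, -0.01], [-0.61, -0.03], [-0.91, -0.06], [-1.22, -0.11]]
460 [[-0.3, -0.06], [-0.6, -0.13], [-0.89, -0.22], [-1.18, -0.32]]
470 [[-0.28, -0.11], [-0.56, -0.23], [-0.84, -0.37], [-1.11, -0.52]]
480 [[-0.26, -0.16], [-0.52, -0.33], [-0.76, -0.51], [-1.0, -0.7]]
490 [[-0.23, -0.2], [-0.45, -0.41], [-0.66, -0.63], [-0.86, -0.86]]
```

>>> step_arm([
  [1.0,[0.13,-0.08,0],[0,0,0]],
  [1.0,[0.27,-0.15,0],[0,0,0]],
  [1.0,[0.4,-0.22,0],[0,0,0]],
  [1.0,[0.54,-0.28,0],[0,0,0]],
  [1.0,[0.68,-0.35,0],[0,0,0]],
  [1.0,[0.82,-0.41,0],[0,0,0]],
  [1.0,[0.96,-0.46,0],[0,0,0]],
  [1.0,[1.11,-0.52,0],[0,0,0]],
])

```text
clock: 13.0
eef_pos: [0.6025, 0.0965, 0.2085]
orientation: [0.816, -0.579, -0.0, -0.001]
wrist_force: [-3.1, 3.3, 5.2]
width: 0.0205
grip_force: 60.3
```

```bash
python3 arc.py
```

```text
t 13.0 eef [0.6025 0.0965 0.2085] yaw -70.71 ang 41.5 rad 0.0709 F [-3.08  3.33  5.24] Ftan -4.54 Frad -0.1 w 0.0205
```

>>> step_arm([
  [1.0,[0.15,-0.05,0],[0,0,0]],
  [1.0,[0.29,-0.1,0],[0,0,0]],
  [1.0,[0.44,-0.14,0],[0,0,0]],
  [1.0,[0.58,-0.18,0],[0,0,0]],
  [1.0,[0.73,-0.22,0],[0,0,0]],
  [1.0,[0.88,-0.26,0],[0,0,0]],
  [1.0,[1.03,-0.29,0],[0,0,0]],
  [1.0,[1.18,-0.32,0],[0,0,0]],
])

```text
clock: 13.8
eef_pos: [0.6096, 0.0867, 0.2085]
orientation: [0.816, -0.579, -0.0, -0.001]
wrist_force: [-2.2, 4.3, 5.0]
width: 0.0207
grip_force: 60.3
```

```bash
python3 arc.py
```

```text
t 13.8 eef [0.6096 0.0867 0.2085] yaw -70.7 ang 31.6 rad 0.0707 F [-2.17  4.29  5.03] Ftan -4.79 Frad 0.4 w 0.0207
```

>>> step_arm([
  [1.0,[0.15,-0.03,0],[0,0,0]],
  [1.0,[0.3,-0.05,0],[0,0,0]],
  [1.0,[0.46,-0.07,0],[0,0,0]],
  [1.0,[0.61,-0.08,0],[0,0,0]],
  [1.0,[0.76,-0.09,0],[0,0,0]],
  [1.0,[0.91,-0.1,0],[0,0,0]],
  [1.0,[1.07,-0.11,0],[0,0,0]],
  [1.0,[1.22,-0.11,0],[0,0,0]],
])

```text
clock: 14.6
eef_pos: [0.6148, 0.0757, 0.2085]
orientation: [0.816, -0.579, -0.0, -0.001]
wrist_force: [-2.0, 4.6, 4.6]
width: 0.0206
grip_force: 60.3
```

```bash
python3 arc.py
```

```text
t 14.6 eef [0.6148 0.0757 0.2085] yaw -70.7 ang 21.7 rad 0.0705 F [-1.99  4.61  4.59] Ftan -5.02 Frad -0.14 w 0.0206
```

>>> step_arm([
  [1.0,[0.15,0,0],[0,0,0]],
  [1.0,[0.31,0.01,0],[0,0,0]],
  [1.0,[0.46,0.02,0],[0,0,0]],
  [1.0,[0.61,0.03,0],[0,0,0]],
  [1.0,[0.76,0.05,0],[0,0,0]],
  [1.0,[0.91,0.06,0],[0,0,0]],
  [1.0,[1.07,0.09,0],[0,0,0]],
  [1.0,[1.22,0.11,0],[0,0,0]],
])

```text
clock: 15.4
eef_pos: [0.6182, 0.064, 0.2086]
orientation: [0.816, -0.579, 0.0, -0.002]
wrist_force: [-1.0, 4.8, 4.0]
width: 0.0205
grip_force: 60.4
```

```bash
python3 arc.py
```

```text
t 15.4 eef [0.6182 0.064  0.2086] yaw -70.7 ang 11.8 rad 0.0704 F [-1.05  4.83  3.96] Ftan -4.94 Frad -0.04 w 0.0205
```

>>> step_arm([
  [1.0,[0.15,0.03,0],[0,0,0]],
  [1.0,[0.3,0.06,0],[0,0,0]],
  [1.0,[0.45,0.09,0],[0,0,0]],
  [1.0,[0.6,0.13,0],[0,0,0]],
  [1.0,[0.74,0.17,0],[0,0,0]],
  [1.0,[0.89,0.22,0],[0,0,0]],
  [1.0,[1.04,0.27,0],[0,0,0]],
  [1.0,[1.18,0.32,0],[0,0,0]],
])

```text
clock: 16.2
eef_pos: [0.6194, 0.052, 0.2086]
orientation: [0.816, -0.579, 0.0, -0.002]
wrist_force: [0.4, 5.1, 3.7]
width: 0.0203
grip_force: 60.4
```

```bash
python3 arc.py
```

```text
t 16.2 eef [0.6194 0.052  0.2086] yaw -70.7 ang 1.9 rad 0.0702 F [0.43 5.12 3.7 ] Ftan -5.1 Frad 0.6 w 0.0203
```

>>> step_arm([
  [1.0,[0.14,0.05,0],[0,0,0]],
  [1.0,[0.28,0.11,0],[0,0,0]],
  [1.0,[0.42,0.17,0],[0,0,0]],
  [1.0,[0.56,0.23,0],[0,0,0]],
  [1.0,[0.7,0.3,0],[0,0,0]],
  [1.0,[0.84,0.37,0],[0,0,0]],
  [1.0,[0.97,0.44,0],[0,0,0]],
  [1.0,[1.11,0.52,0],[0,0,0]],
])

```text
clock: 17.0
eef_pos: [0.6185, 0.0398, 0.2086]
orientation: [0.816, -0.579, 0.001, -0.002]
wrist_force: [0.8, 5.0, 3.1]
width: 0.0205
grip_force: 60.3
```

```bash
python3 arc.py
```

```text
t 17.0 eef [0.6185 0.0398 0.2086] yaw -70.7 ang -8.1 rad 0.0699 F [0.81 5.02 3.12] Ftan -5.08 Frad 0.09 w 0.0205
```

>>> step_arm([
  [1.0,[0.13,0.08,0],[0,0,0]],
  [1.0,[0.26,0.16,0],[0,0,0]],
  [1.0,[0.39,0.24,0],[0,0,0]],
  [1.0,[0.52,0.33,0],[0,0,0]],
  [1.0,[0.64,0.42,0],[0,0,0]],
  [1.0,[0.76,0.51,0],[0,0,0]],
  [1.0,[0.88,0.6,0],[0,0,0]],
  [1.0,[1.0,0.7,0],[0,0,0]],
])

```text
clock: 17.8
eef_pos: [0.6156, 0.0279, 0.2086]
orientation: [0.816, -0.579, 0.001, -0.002]
wrist_force: [2.4, 4.4, 2.1]
width: 0.0206
grip_force: 60.0
```

```bash
python3 arc.py
```

```text
t 17.8 eef [0.6156 0.0279 0.2086] yaw -70.7 ang -18.1 rad 0.0697 F [2.36 4.41 2.07] Ftan -4.92 Frad 0.87 w 0.0206
```

>>> step_arm([
  [1.0,[0.12,0.1,0],[0,0,0]],
  [1.0,[0.23,0.2,0],[0,0,0]],
  [1.0,[0.34,0.3,0],[0,0,0]],
  [1.0,[0.45,0.41,0],[0,0,0]],
  [1.0,[0.56,0.52,0],[0,0,0]],
  [1.0,[0.66,0.63,0],[0,0,0]],
  [1.0,[0.76,0.74,0],[0,0,0]],
  [1.0,[0.86,0.86,0],[0,0,0]],
])

```text
clock: 18.6
eef_pos: [0.6106, 0.0168, 0.2087]
orientation: [0.816, -0.579, 0.001, -0.003]
wrist_force: [3.6, 3.5, 1.9]
width: 0.0206
grip_force: 59.9
```

```bash
python3 arc.py
```

```text
t 18.6 eef [0.6106 0.0168 0.2087] yaw -70.71 ang -28.1 rad 0.0695 F [3.64 3.51 1.94] Ftan -4.81 Frad 1.56 w 0.0206
```

>>> step_arm([
  [1.0,[0.1,0.12,0],[0,0,0]],
  [1.0,[0.19,0.24,0],[0,0,0]],
  [1.0,[0.28,0.36,0],[0,0,0]],
  [1.0,[0.37,0.48,0],[0,0,0]],
  [1.0,[0.46,0.61,0],[0,0,0]],
  [1.0,[0.54,0.74,0],[0,0,0]],
  [1.0,[0.62,0.87,0],[0,0,0]],
  [1.0,[0.7,1.0,0],[0,0,0]],
])

```text
clock: 19.4
eef_pos: [0.6037, 0.0067, 0.2087]
orientation: [0.816, -0.579, 0.002, -0.002]
wrist_force: [4.6, 3.6, 2.1]
width: 0.0204
grip_force: 59.9
```

```bash
python3 arc.py
```

```text
t 19.4 eef [0.6037 0.0067 0.2087] yaw -70.72 ang -38.3 rad 0.0693 F [4.61 3.57 2.1 ] Ftan -5.66 Frad 1.41 w 0.0204
```

>>> step_arm([
  [1.0,[0.05,0.08,0],[0,0,0]],
  [1.0,[0.1,0.16,0],[0,0,0]],
  [1.0,[0.14,0.25,0],[0,0,0]],
  [1.0,[0.18,0.33,0],[0,0,0]],
  [1.0,[0.22,0.41,0],[0,0,0]],
  [1.0,[0.26,0.49,0],[0,0,0]],
  [1.0,[0.3,0.57,0],[0,0,0]],
  [1.0,[0.33,0.65,0],[0,0,0]],
])

```text
clock: 20.2
eef_pos: [0.5998, 0.0023, 0.209]
orientation: [0.816, -0.579, 0.002, -0.004]
wrist_force: [8.3, 6.2, 0.0]
width: 0.0207
grip_force: 59.8
```

```bash
python3 arc.py
```

```text
t 20.2 eef [0.5998 0.0023 0.209 ] yaw -70.7 ang -43.1 rad 0.0692 F [8.29 6.19 0.02] Ftan -10.18 Frad 1.82 w 0.0207
```

>>> step_arm([
  [1.0,[0.01,0.03,0],[0,0,0]],
  [1.0,[0.02,0.06,0],[0,0,0]],
  [1.0,[0.04,0.09,0],[0,0,0]],
  [1.0,[0.05,0.12,0],[0,0,0]],
  [1.0,[0.06,0.15,0],[0,0,0]],
  [1.0,[0.08,0.18,0],[0,0,0]],
  [1.0,[0.09,0.21,0],[0,0,0]],
  [1.0,[0.1,0.24,0],[0,0,0]],
])

```text
clock: 21.0
eef_pos: [0.5986, 0.001, 0.2091]
orientation: [0.816, -0.578, 0.003, -0.005]
wrist_force: [10.2, 6.9, 0.6]
width: 0.0205
grip_force: 59.8
```

```bash
python3 arc.py
```

```text
t 21.0 eef [0.5986 0.001  0.2091] yaw -70.68 ang -44.6 rad 0.0692 F [10.17  6.86  0.57] Ftan -12.02 Frad 2.43 w 0.0205
```

>>> step_arm([
  [1.0,[-0.1,-0.22,0],[0,0,0]],
  [1.0,[-0.17,-0.42,0],[0,0,0]],
  [4.5,[-0.17,-0.42,0],[0,0,0]],
  [4.5,[-0.17,-0.42,0],[0,0,0]],
  [4.5,[-0.17,-0.42,0],[0,0,0]],
  [4.5,[-0.17,-0.42,-1.5],[0,0,0]],
  [4.5,[-0.17,-0.42,-4],[0,0,0]],
  [4.5,[-0.17,-0.42,-6.2],[0,0,0]],
])

```text
clock: 21.8
eef_pos: [0.5978, 0.0009, 0.2705]
orientation: [0.815, -0.579, -0.0, 0.001]
wrist_force: [0.8, 0.3, 0.2]
width: 0.0451
grip_force: 0.0
```

Run:
```python
from h import *
for i in range(2): snapshot("top")
s=ctrl.observe(); d=snapshot("wrist"); print(s["clock"],s["eef_pos"],yaw(s),s["wrist_force"].round(1),R.from_quat(s["orientation"]).as_matrix()[:,2].round(4))
cv2.imwrite("pics/w7.png",d["frame"][:,:,::-1])
for l in ("knob_grip","crank"):
    for q in pinpoint("wrist",l)[:2]:
        p=atz(ray(d,q["centre"],s),.224 if l=="knob_grip" else .19); print(l,q["p"],np.round(q["centre"],1),p.round(4),np.degrees(np.arctan2(p[1]-.0496,p[0]-.5493)).round(1))
print((totool(s,np.array([.5493,.0496,.199])-s["eef_pos"])*100).round(2))
```

```text
21.9 [0.5992784  0.00083275 0.27327288] -70.78701689428847 [ 0.4 -0.4  0.5] [ 5.7e-03 -2.0e-04 -1.0e+00]
knob_grip 0.83 [311.8 222.5] [0.6028 0.0016 0.224 ] -41.9
crank 0.64 [353.  273.6] [0.549  0.0486 0.19  ] -105.5
crank 0.62 [466.3  13. ] [ 0.5499 -0.1642  0.19  ] -89.9
[-6.26  3.15  7.4 ]
```

>>> step_arm([
  [5.2,[-1.6,0.8,0],[0,0,-7.5]],
  [5.2,[-3.2,1.6,0],[0,0,-15]],
  [5.2,[-4.8,2.4,0],[0,0,-22.5]],
  [5.2,[-6.26,3.15,0],[0,0,-30]],
  [5.2,[-6.26,3.15,2],[0,0,-30]],
  [5.2,[-6.26,3.15,3],[0,0,-30]],
  [5.2,[-6.26,3.15,3.5],[0,0,-30]],
  [5.2,[-6.26,3.15,3.5],[0,0,-30]],
])

```text
clock: 22.85
eef_pos: [0.5475, 0.0497, 0.2336]
orientation: [0.937, -0.349, -0.001, 0.001]
wrist_force: [0.1, -0.6, 0.8]
width: 0.0521
grip_force: 0.0
```

Run:
```python
from h import *
s=ctrl.observe(); d=snapshot("wrist"); print(s["clock"],s["eef_pos"],yaw(s))
cv2.imwrite("pics/w8.png",d["frame"][:,:,::-1])
for l in ("knob_grip","crank"):
    for q in pinpoint("wrist",l)[:2]:
        p=atz(ray(d,q["centre"],s),.224 if l=="knob_grip" else .19); print(l,q["p"],np.round(q["centre"],1),p.round(4),np.degrees(np.arctan2(p[1]-.0496,p[0]-.5493)).round(1))
print((totool(s,np.array([.5493,.0496,.198])-s["eef_pos"])*100).round(2))
```

```text
22.85 [0.54746573 0.04969108 0.2335858 ] -40.80384512711989
knob_grip 0.94 [318.  117.1] [0.6026 0.0014 0.224 ] -42.1
crank 0.95 [315.2 223.4] [0.5496 0.0492 0.19  ] -48.4
crank 0.77 [535.2  50. ] [ 0.5481 -0.1183  0.19  ] -90.4
[ 0.15 -0.12  3.56]
```

View pics/w8.png

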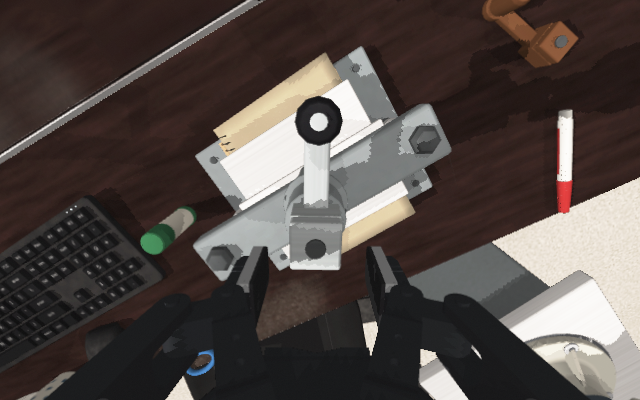

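The crank arm runs straight up in the image, knob at (318,120) and hub at (315,250), so the gripper is aligned to within about 1.5°. I'll lower, grip the hub and lift.

>>> step_arm([
  [5.2,[0.1,-0.05,1],[0,0,0]],
  [5.2,[0.15,-0.1,2],[0,0,0]],
  [5.2,[0.15,-0.1,3],[0,0,0]],
  [5.2,[0.15,-0.1,3.5],[0,0,0]],
  [3.5,[0.15,-0.1,3.5],[0,0,0]],
  [2.0,[0.15,-0.1,3.5],[0,0,0]],
  [2.0,[0.15,-0.1,3.5],[0,0,0]],
  [2.0,[0.15,-0.1,3.5],[0,0,0]],
], squeeze=40)

```text
clock: 23.8
eef_pos: [0.5494, 0.0495, 0.1997]
orientation: [0.937, -0.348, -0.0, 0.0]
wrist_force: [-0.3, -3.0, -3.1]
width: 0.0291
grip_force: 42.3
```

>>> step_arm([
  [2.0,[0,0,-0.3],[0,0,0]],
  [2.0,[0,0,-0.7],[0,0,0]],
  [2.0,[0,0,-1.2],[0,0,0]],
  [2.0,[0,0,-1.8],[0,0,0]],
  [2.0,[0,0,-2.5],[0,0,0]],
  [2.0,[0,0,-3.5],[0,0,0]],
  [2.0,[0,0,-5],[0,0,0]],
  [2.0,[0,0,-6.5],[0,0,0]],
])

```text
clock: 24.6
eef_pos: [0.5498, 0.0503, 0.2666]
orientation: [0.937, -0.348, 0.001, -0.001]
wrist_force: [0.2, -0.3, -2.8]
width: 0.029
grip_force: 44.2
```

Run:
```python
from h import *
s=ctrl.observe(); print(s["clock"],s["eef_pos"],yaw(s),s["wrist_force"].round(1),s["width"],s["joint_pos"].round(2))
T=snapshot("top")
for uv in ((391,260),(369,262),(390,226),(385,180),(398,207),(326,213),(343,148)): print(uv,atz(ray(T,uv),0).round(3))
print([ (totool(s,np.array(p)-s["eef_pos"])*100).round(1).tolist() for p in ([.49,-.15,.26],[.47,-.14,.012])])
```

```text
24.6 [0.5497724  0.05029195 0.26660983] -40.74921828214037 [ 0.2 -0.3 -2.8] 0.029034216880998106 [ 0.37  0.25  0.19 -0.   -1.51  0.49]
(391, 260) [ 0.295 -0.237  0.   ]
(369, 262) [ 0.288 -0.168  0.   ]
(390, 226) [ 0.402 -0.234  0.   ]
(385, 180) [ 0.548 -0.218  0.   ]
(398, 207) [ 0.462 -0.259  0.   ]
(326, 213) [ 0.439 -0.032  0.   ]
(343, 148) [ 0.651 -0.083  0.   ]
[[8.5, 19.1, 0.6], [6.4, 19.7, 25.4]]
```

>>> step_arm([
  [2.0,[0.8,3.5,0],[0,0,-5]],
  [2.0,[1.6,7,0],[0,0,-11]],
  [2.0,[2.5,11,0],[0,0,-17]],
  [2.0,[3.4,15,0],[0,0,-23]],
  [2.0,[4.2,18.5,0],[0,0,-29]],
  [2.0,[4.86,20.9,0],[0,0,-35]],
  [2.0,[4.86,20.9,2],[0,0,-35]],
  [2.0,[4.86,20.9,5],[0,0,-35]],
])

```text
clock: 25.45
eef_pos: [0.4512, -0.1408, 0.2168]
orientation: [0.999, -0.051, 0.003, -0.0]
wrist_force: [0.7, -0.1, -4.2]
width: 0.0295
grip_force: 44.3
```

>>> step_arm([
  [2.0,[0,0,4],[0,0,0]],
  [2.0,[0,0,8],[0,0,0]],
  [2.0,[0,0,12],[0,0,0]],
  [2.0,[0,0,15],[0,0,0]],
  [2.0,[0,0,17],[0,0,0]],
  [2.0,[0,0,18.5],[0,0,0]],
  [2.0,[0,0,19],[0,0,0]],
  [2.0,[0,0,19],[0,0,0]],
])

```text
clock: 26.25
eef_pos: [0.4502, -0.14, 0.0249]
orientation: [0.999, -0.05, -0.0, -0.0]
wrist_force: [0.2, -0.2, -2.1]
width: 0.0297
grip_force: 44.2
```

Run:
```python
from h import *
s=ctrl.observe(); print(s["clock"],s["eef_pos"],yaw(s),s["wrist_force"].round(1),s["width"],R.from_quat(s["orientation"]).as_matrix()[:,2].round(4))
```

```text
26.25 [ 0.45019988 -0.14002566  0.0249083 ] -5.75744980419086 [ 0.2 -0.2 -2.1] 0.029662977166814333 [-0.  0. -1.]
```

>>> step_arm([
  [2.0,[0,0,0.4],[0,0,0]],
  [2.0,[0,0,0.8],[0,0,0]],
  [2.0,[0,0,1.0],[0,0,0]],
  [2.0,[0,0,1.2],[0,0,0]],
  [2.0,[0,0,1.35],[0,0,0]],
  [2.0,[0,0,1.45],[0,0,0]],
  [2.0,[0,0,1.55],[0,0,0]],
  [2.0,[0,0,1.6],[0,0,0]],
])

```text
clock: 27.05
eef_pos: [0.45, -0.1402, 0.0096]
orientation: [0.999, -0.05, 0.0, 0.0]
wrist_force: [-5.9, 2.7, 11.7]
width: 0.0293
grip_force: 45.9
```

>>> step_arm([
  [2.0,[0,0,-0.1],[0,0,0]],
  [3.5,[0,0,-0.1],[0,0,0]],
  [5.0,[0,0,-0.1],[0,0,0]],
  [5.0,[0,0,-0.1],[0,0,0]],
  [5.0,[0,0,-2],[0,0,0]],
  [5.0,[0,0,-6],[0,0,0]],
  [5.0,[0,0,-11],[0,0,0]],
  [5.0,[0,0,-16],[0,0,0]],
])

```text
clock: 27.85
eef_pos: [0.4494, -0.1402, 0.1705]
orientation: [0.999, -0.05, -0.0, 0.0]
wrist_force: [1.4, -0.4, 0.3]
width: 0.0498
grip_force: 0.0
```

>>> step_arm([
  [5.0,[-3,0,-4],[0,0,0]],
  [5.0,[-6,0,-8],[0,0,0]],
  [5.0,[-9,0,-10],[0,0,0]],
  [5.0,[-10,0,-10],[0,0,0]],
  [5.0,[-10,0,-10],[0,0,0]],
  [5.0,[-10,0,-10],[0,0,0]],
  [5.0,[-10,0,-10],[0,0,0]],
  [5.0,[-10,0,-10],[0,0,0]],
])

```text
clock: 28.65
eef_pos: [0.3508, -0.1301, 0.2678]
orientation: [0.999, -0.05, -0.001, 0.0]
wrist_force: [0.5, 0.3, 0.0]
width: 0.0501
grip_force: 0.0
```

Run:
```python
from h import *
s=ctrl.observe(); d=snapshot("wrist"); print(s["clock"],s["eef_pos"],s["wrist_force"].round(1))
for l in ("crank","knob_grip"):
    for q in pinpoint("wrist",l)[:2]: print(l,np.round(q["centre"],1),round(q["p"],2),atz(ray(d,q["centre"],s),0 if l=="crank" else .034).round(4))
T=snapshot("top"); S=snapshot("side")
for c,D in(("top",T),("side",S)):
  for l in ("crank","knob_grip","platen","notebook","glue_stick","pen","scissors"): print(c,l,[(np.round(q["centre"],1).tolist(),round(q["p"],2)) for q in pinpoint(c,l)][:2])
```

```text
28.65 [ 0.3508256  -0.13010528  0.26775559] [0.5 0.3 0. ]
crank [394.8  48.2] 0.78 [ 0.4898 -0.2432  0.    ]
knob_grip [315.2  16.8] 0.66 [ 0.5258 -0.1457  0.034 ]
top crank [([389.1, 199.1], 0.45)]
top knob_grip [([383.9, 173.0], 0.52), ([302.7, 180.2], 0.41)]
top platen [([298.2, 177.4], 0.81)]
top notebook []
top glue_stick [([246.4, 157.3], 0.43)]
top pen [([378.6, 244.2], 0.61)]
top scissors [([212.3, 197.2], 0.6)]
side crank [([353.2, 222.0], 0.62)]
side knob_grip [([329.0, 208.3], 0.61), ([336.8, 192.4], 0.42)]
side platen [([282.6, 232.2], 0.57)]
side notebook [([286.3, 234.5], 0.56)]
side glue_stick [([218.0, 269.0], 0.55)]
side pen [([391.2, 225.0], 0.49), ([217.2, 269.4], 0.29)]
side scissors [([225.4, 321.3], 0.76)]
```

Run:
```python
from h import *
s=ctrl.observe(); d=snapshot("wrist"); k=pinpoint("wrist","knob_grip")[0]["centre"]; S=snapshot("side")
print("knob",tri([ray(d,k,s),ray(S,(329,208.3))]))
T=snapshot("top"); print("platen",tri([ray(T,(298.2,177.4)),ray(S,(282.6,232.2))]))
print(ctrl.job_done(), s["wrist_force"].round(1))
```

```text
knob (array([ 0.52741347, -0.14308739,  0.02731911]), np.float64(0.003483191227957924))
platen (array([0.54600277, 0.05767902, 0.04051557]), np.float64(0.002701007387482541))
the job is handed in; nothing more can be done
None [-0.6 -0.6  0.6]
```

The job is handed in after about 29 s. The crank was fitted home and wound until it felt heavy (about 12 N at the knob), then lifted off and laid on the desk right of the press; the camera places its knob about where it would be with the crank flat, knob up. I don't have the verdict.

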